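# Pull the brass plug from the shoe-jack socket

### The arm

A 6-joint arm with a two-finger parallel gripper is mounted at the origin on the work surface. World frame = base frame: x ahead of the robot, y to its left, z up, the work surface at z = 0. Lengths are in m, angles in rad, forces in N, time in s.
With the tool pointing down it reaches from about 0.35 to 0.975 m from the base axis. Payload 4.9 kg.
Tool frame: the origin (TCP) lies midway between the tips of the shut fingers; the grasp point (between the pads) lies 19 mm behind it; z points along the fingers, y is the direction in which the jaws open and shut (so a half turn about z gives the same grasp; the last joint's range is limited). The gripper opens to 85 mm and grips with 20 to 120 N. Pads are 22 mm wide; open, the fingers measure 114 mm over their backs; the gripper's body (76 mm by 85 mm) begins 54 mm behind the grasp point. The pads swing forward as they close: fully open they stand 13 mm farther back than shut.
Start: joints at [1.055, 0.053, 1.613, -0, 1.476, -0.119], TCP at [0.242, 0.576, 0.231] pointing down, gripper open.
Joint ranges: [-3.01, 3.01], [-1.01, 2.22], [0.06, 2.58], [-1.02, 4.17], [0.09, 2.62], [-3.14, 3.14]. Speed limits (rad/s): [2.57, 2.57, 3.14, 3.14, 3.14, 3.14].

### API

Orientations are given as a unit quaternion [w, x, y, z].
In Python, from plant import state, grab_frame, camera_params, job_done, boxes_of gives the robot as it stands.
- The arm moves only by the tool step_arm, never from a script. Its argument "steps" is a list of rows, each a list of 4 numbers: the shift along the tool's x, y, z in mm, then the turn about the tool's z in degrees. A call has 1 to 8 rows; each row shifts and turns the pose as measured when the row begins, along the tool's axes as they then stand; what a row does not reach is not made up. A row lasts 1/10 s, in which the tool goes at most 50 mm and 8.59 degrees, less where a joint would pass 70% of its speed; a pose out of reach is approached as far as the arm can. A call is refused whole if a number of a shift passes 50 or a number of a turn 8.59, either way. A call with a gripper value outside its range is refused whole. "claw" is the opening in per cent of the stroke, from 0 (shut) to 100 (fully open), set as the call begins (left out, the last holds). The fingers move at their own pace and stop on an object; the grip force is fixed at half the most. Time passes only in rows, so rows that do not move let the fingers close. It gives the time, the measured TCP pose, the force and the opening at its end, in the units of the state.
- state(): the state, without advancing time (a new reading comes with each control period).
- grab_frame(name): name is "scene" or "top" or "wrist"; returns (picture, depth): 420x560x3 uint8, red, green, blue; 420x560 float32, m along the optical axis (not along the pixel's ray), 0 where there is no reading.
- camera_params(name): a dict with "mtx" (3x3 intrinsics, pixels), "extrinsics" (4x4, takes a point from camera to world coordinates); the wrist camera has in their place "T_tool_cam" (4x4, takes a point from camera to tool coordinates, whose origin is the TCP and whose axes are the flange's). Camera axes: x right, y down, z forward; pixel columns grow to the right and rows downward; lengths in m; the calibration is good to about 2 mm. The wrist camera is an equidistant fisheye: a pixel r from the principal point sees the ray r / f radians off the axis. A picture is of the moment at which its call begins: read the wrist's pose just before it. camera_params takes no time and is no camera call.
- job_done(): hands the job in, once; it reports no verdict.
Trained networks look in the newest picture that a camera, given by its name, has taken for a name from the list of things; names that differ only in an ending like _2 or _b are one class to them, and where a whole thing is asked for, a point or a joint stands for the part that bears it (a point fixed in the world has none). Each returns a list of dicts, best first, with "p" (0 to 1); they miss things now and then, are a little off and sometimes report something else, mostly with a low value. They report only what shows in the picture. A call takes as long as a camera call. They do not tell look-alikes from the thing itself.
- boxes_of(camera, label): "box" ([left, top, width, height] in pixels, round what is visible of it).
The state is a dict: "time": time; "joint_pos": joint angles; "joint_vel": joint speeds; "joint_efforts": joint torques, N m; "tool_pos": TCP position; "tool_rot": TCP orientation; "contact_force": force on the tool from outside, world axes, zero at the start; "ft_torque": the same for the moment, N m; "gripper_width": opening from 0.0 (shut) to 1.0 (fully open).
Only numpy, scipy, OpenCV 4.12 (cv2) and the standard library are available. Lean on these libraries where they do the work, as an engineer would, in place of code of your own. Each camera call takes 0.05 s, during which the arm holds its last target. There are 200 camera calls.

### The job

Fetch the red-handled puller, pass its foot through the slot of the brass plug until its collar is down, and give it a quarter turn so that it locks in the plug. Draw the plug straight up out of its block and set it down upright on the green tray, lowering it right down before you let go, with the puller still locked in it. Leave the plain dark steel plug alone.

Things in the scene. Friction and masses are not known exactly. Their poses are not given: they have to be found in the camera images.
- puller: Loose T puller, 110 mm tall, 0.25 kg, upright in a 40 mm high dark wood rest; lift 30 mm to free it. Origin: middle of its foot's underside, z up. Foot 44 mm along x, 14 along y, 8 high; shaft 14 thick; collar disc 64 across, z 24-30 mm, lying on the rest. Red handle: bar parallel to the foot, 72 mm along x, 18 along y, z 84-110 mm.
- plug: Loose slotted brass plug, 0.4 kg, in a fixed pale block 60 mm high. Origin: middle of its underside, z up. Flange 94 x 94, z 28-36 mm, on the block; 66 mm square body 28 mm deep in a 72 mm square socket. Slot 54 mm along x, 24 along y, over a hollow 58 x 58 with floor at z 4 mm. Collar on flange = puller origin at plug z 12 mm; turned a quarter (either way, no stop) it catches the flange at z 20 mm.
- blank: Loose dark steel plug without a slot, same 94 mm square flange, 40 mm tall, in the other block (both blocks are 116 x 116 x 60 mm). To be left alone. Origin: centre of its underside, z up.
- tray: Fixed green tray, 180 x 180 mm, rim 12 mm high, on the table. Origin: centre of its underside; walls and floor are 6 mm thick, so the inner floor, 168 x 168 mm, is at z = 6 mm. Tray and rest stand on opposite sides of the two blocks; either may be on the left.
Not all that is in view belongs to the job. What is shaped like the puller but turquoise is not meant. What is shaped like the plug but pink is not meant.

How it is judged:
By the outcome, as a careful person would: the job done as asked, in the order asked, and still so for the second after the job is handed in, with the robot touching nothing.
It also fails if it takes over 46 s, if anything falls off the work surface, if the arm or the gripper's body presses on something with over 40 N, if the wrist force passes 120 N, or if a joint passes its speed limit or range.

## Working session

There is one attempt and no reset: what is moved stays moved. The work goes in short steps, Python scripts to look and compute and a tool call to move; the robot and the scene stay as the last step left them, time stands still between calls to the robot, and variables do not carry over. Pictures are saved under pics/ and viewed, about 8 in all and at most 12, crops included, and the job is handed in when it is done.

Besides the shell and the picture viewer there is one more tool, called by a JSON object that holds its "api" and its "payload", one argument or row to a line. step_arm: Moves the arm, as the interface text tells. Its arguments: {"type":"object","properties":{"steps":{"type":"array"},"claw":{"type":"number"}},"required":["steps"]}

```bash
mkdir -p pics
cat > h.py <<'E'
import numpy as np,cv2
from plant import *
def world(cam,d,uv):
    P=camera_params(cam);K=np.array(P["mtx"]);T=np.array(P["extrinsics"])
    uv=np.atleast_2d(uv).astype(int);z=d[uv[:,1],uv[:,0]]
    c=np.c_[(uv[:,0]-K[0,2])/K[0,0]*z,(uv[:,1]-K[1,2])/K[1,1]*z,z]
    return c@T[:3,:3].T+T[:3,3]
E
python3 - <<'E'
from h import *
np.set_printoptions(precision=3,suppress=True)
ims=[]
for c in("top","scene"):
    p,d=grab_frame(c);np.savez(f"{c}.npz",p=p,d=d);cv2.imwrite(f"pics/{c}0.png",p[:,:,::-1])
    for l in("puller","plug","blank","tray"):
        for b in boxes_of(c,l)[:4]:
            x,y,w,h=b["box"];u=[min(max(x+w/2,0),559),min(max(y+h/2,0),419)]
            print(c,l,round(b["p"],2),np.round(b["box"]),world(c,d,u))
s=state();print(s["time"],s["tool_pos"],s["tool_rot"]); print(camera_params("wrist"))
E
```

```text
top puller 0.65 [ 76. 266.  50.  33.] [[0.323 0.345 0.093]]
top puller 0.62 [109. 202.  38.  37.] [[0.452 0.319 0.076]]
top puller 0.6 [106. 148.  46.  37.] [[0.568 0.332 0.079]]
top plug 0.71 [212. 171.  51.  49.] [[0.526 0.101 0.037]]
top plug 0.64 [166. 259.  53.  46.] [[0.338 0.189 0.002]]
top blank 0.59 [305. 177.  60.  58.] [[ 0.506 -0.109  0.074]]
top tray 0.78 [395. 211.  88.  91.] [[ 0.421 -0.348  0.008]]
scene puller 0.8 [373. 179.  22.  47.] [[0.511 0.421 0.001]]
scene puller 0.63 [315. 152.  23.  40.] [[0.321 0.352 0.063]]
scene puller 0.59 [340. 161.  20.  40.] [[0.445 0.316 0.088]]
scene plug 0.88 [274. 190.  38.  24.] [[0.359 0.163 0.036]]
scene plug 0.64 [292. 210.  50.  25.] [[0.497 0.122 0.043]]
scene blank 0.71 [229. 239.  50.  27.] [[ 0.517 -0.118  0.066]]
scene tray 0.57 [ 95. 263. 108.  77.] [[ 0.442 -0.359  0.006]]
0.5 [0.242 0.576 0.231] [-0.     0.197  0.98  -0.   ]
{'mtx': array([[325.192,   0.   , 285.118],
       [  0.   , 325.192, 210.07 ],
       [  0.   ,   0.   ,   1.   ]]), 'T_tool_cam': array([[-0.   , -0.957, -0.29 ,  0.075],
       [ 1.   , -0.   ,  0.   ,  0.001],
       [-0.   , -0.29 ,  0.957, -0.142],
       [ 0.   ,  0.   ,  0.   ,  1.   ]])}
```

View pics/top0.png

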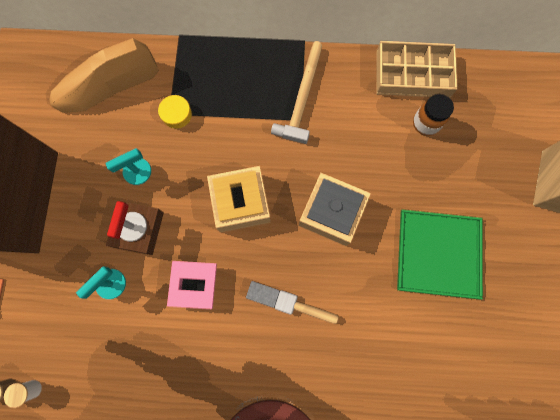

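View pics/scene0.png

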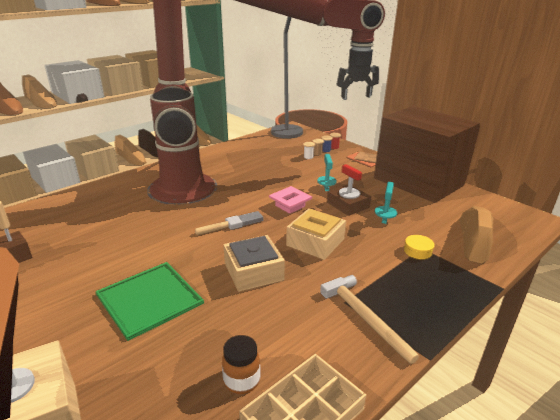

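The red-handled puller is at top px (118,220), in the dark rest. The turquoise look-alikes are at (125,163) and (98,283). The brass plug, in its pale block, is at (238,196), and the pink look-alike is at (192,285). The steel blank is at (336,206) and the tray at (441,254). Red and brass fit the description, and I'll confirm them in a crop.

```bash
cat > m.py <<'E'
from h import *
np.set_printoptions(precision=4,suppress=True)
def rect(n,X):
    (c,s,a)=cv2.minAreaRect((X[:,:2]*1000).astype(np.float32)); print(n,len(X),"c",np.round(c,1),"size",np.round(s,1),"ang",round(a,1),"z",np.percentile(X[:,2],[5,50,95]))
def cloud(c):
    f=np.load(c+".npz");p,d=f["p"],f["d"];v,u=np.mgrid[:420,:560]
    X=world(c,d,np.c_[u.ravel(),v.ravel()]); return X,cv2.cvtColor(p,cv2.COLOR_RGB2HSV).reshape(-1,3).astype(int),d.ravel()>0,np.c_[u.ravel(),v.ravel()]
if __name__=="__main__":
  for c in("top","scene"):
    X,H,ok,uv=cloud(c)
    near=lambda x,y,r:(np.hypot(X[:,0]-x,X[:,1]-y)<r)&ok
    red=near(.452,.32,.08)&((H[:,0]<6)|(H[:,0]>174))&(H[:,1]>180)&(H[:,2]>70)&(X[:,2]>.095)
    rect(c+" red",X[red]); print(" top part"); rect(" redtop",X[red&(X[:,2]>.119)])
    rect(c+" rest",X[near(.452,.32,.09)&(X[:,2]>.03)&(X[:,2]<.05)])
    rect(c+" collar",X[near(.452,.32,.09)&(H[:,1]<70)&(X[:,2]>.035)&(X[:,2]<.053)])
    rect(c+" flange",X[near(.515,.105,.09)&(X[:,2]>.058+.026)])
    rect(c+" block",X[near(.515,.105,.1)&(X[:,2]>.053)])
    rect(c+" slot",X[near(.515,.105,.03)&(X[:,2]<.083)])
    rect(c+" tray",X[near(.421,-.348,.15)&(abs(H[:,0]-60)<20)&(H[:,1]>120)])
    rect(c+" blank",X[near(.506,-.109,.1)&(X[:,2]>.053)])
  p=np.load("top.npz")["p"]
  cv2.imwrite("pics/crop1.png",cv2.resize(p[130:320,70:280,::-1],None,fx=3,fy=3,interpolation=2))
E
python3 m.py
```

```text
top red 466 c [445.1 321.2] size [18.3 70.5] ang 82.8 z [0.1073 0.1242 0.1267]
 top part
 redtop 344 c [445.4 321.3] size [18.2 69.9] ang 82.9 z [0.1213 0.125  0.1271]
top rest 1495 c [446.1 321.3] size [ 91.2 100.3] ang 82.2 z [0.0365 0.0405 0.0471]
top collar 541 c [444.5 314.8] size [49.4 63.4] ang 82.2 z [0.042  0.0454 0.0482]Traceback (most recent call last):
  File "m.py", line 16, in <module>
    rect(c+" flange",X[near(.515,.105,.09)&(X[:,2]>.058+.026)])
    ~~~~^^^^^^^^^^^^^^^^^^^^^^^^^^^^^^^^^^^^^^^^^^^^^^^^^^^^^^^
  File "m.py", line 4, in rect
    (c,s,a)=cv2.minAreaRect((X[:,:2]*1000).astype(np.float32)); print(n,len(X),"c",np.round(c,1),"size",np.round(s,1),"ang",round(a,1),"z",np.percentile(X[:,2],[5,50,95]))
                                                                                                                                           ~~~~~~~~~~~~~^^^^^^^^^^^^^^^^^^
    return _quantile_unchecked(
        a, q, axis, out, overwrite_input, method, keepdims, weights)
    return _ureduce(a,
                    func=_quantile_ureduce_func,
    ...<5 lines>...
                    overwrite_input=overwrite_input,
                    method=method)
    r = func(a, **kwargs)
    result = _quantile(arr,
                       quantiles=q,
    ...<2 lines>...
                       out=out,
                       weights=wgt)
    slices_having_nans = np.isnan(arr[-1, ...])
                                  ~~~^^^^^^^^^
IndexError: index -1 is out of bounds for axis 0 with size 0
```

```bash
sed -i 's/>.058+.026/>.0645/; s/(X\[:,2\]<.083)/(X[:,2]<.06)/' m.py; sed -i '4s/^/    if len(X)<5: return print(n,"none")\n/' m.py; python3 m.py
```

```text
top red 466 c [445.1 321.2] size [18.3 70.5] ang 82.8 z [0.1073 0.1242 0.1267]
 top part
 redtop 344 c [445.4 321.3] size [18.2 69.9] ang 82.9 z [0.1213 0.125  0.1271]
top rest 1495 c [446.1 321.3] size [ 91.2 100.3] ang 82.2 z [0.0365 0.0405 0.0471]
top collar 541 c [444.5 314.8] size [49.4 63.4] ang 82.2 z [0.042  0.0454 0.0482]
top flange 1628 c [520.8  96.4] size [95.2 94. ] ang 14.7 z [0.0658 0.0679 0.0702]
top block 2611 c [521.   96.5] size [117.8 115.9] ang 14.6 z [0.0584 0.0668 0.0698]
top slot 212 c [523.9  99. ] size [45.2 24.4] ang 15.3 z [0.0345 0.0367 0.0391]
top tray 6816 c [ 427.8 -355. ] size [185.7 180.2] ang 86.6 z [0.0044 0.0072 0.0129]
top blank 2919 c [ 508.8 -112.1] size [116.1 117. ] ang 69.3 z [0.0588 0.0674 0.0707]
scene red 147 c [447.9 320.8] size [22.6 65.5] ang 84.4 z [0.1059 0.1196 0.127 ]
 top part
 redtop 77 c [448.3 320.4] size [20.4 65.2] ang 78.8 z [0.1198 0.1246 0.1271]
scene rest 537 c [443.4 321.9] size [ 95.7 108.6] ang 80.6 z [0.0319 0.0401 0.0467]
scene collar 180 c [440.5 320.1] size [87.8 73.8] ang 69.1 z [0.0402 0.0452 0.0479]
scene flange 625 c [519.7  96.5] size [ 94.9 101.2] ang 14.2 z [0.0652 0.0674 0.0693]
scene block 1091 c [518.9  96.3] size [118.4 121.2] ang 15.3 z [0.0559 0.0659 0.0691]
scene slot 40 c [504.3 116.4] size [44.  22.1] ang 25.7 z [0.0399 0.0445 0.0582]
scene tray 4497 c [ 427.5 -352.4] size [180.4 184.3] ang 86.8 z [0.0027 0.0051 0.0106]
scene blank 1496 c [ 508.1 -111.5] size [117.6 122. ] ang 69.5 z [0.0562 0.0662 0.0691]
```

View pics/crop1.png

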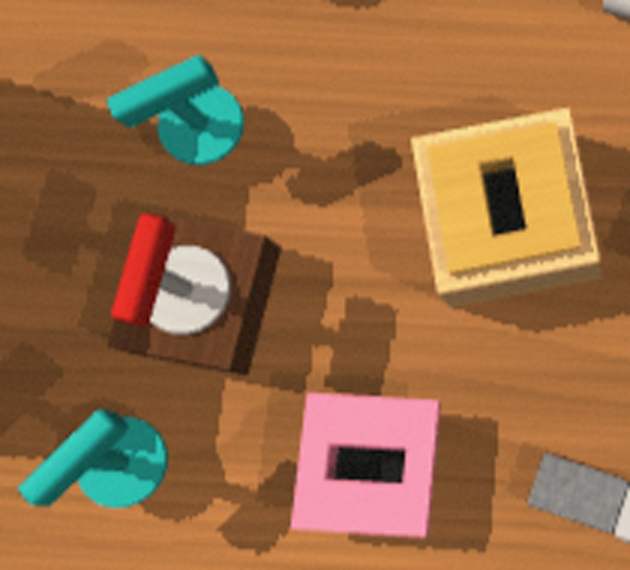

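Crop: the red handle on the white collar in the dark rest is at (142,265), and the brass plug in the pale block at (505,195). Both are confirmed. Puller is at (0.446, 0.321) with its handle at -7.4°. Plug is at (0.5205, 0.0965) with its slot at +15°.

```bash
cat > plan.py <<'E'
# plan.py x y z(m) yaw_of_tool_y(deg) : rows to get there
import sys;from h import *
from scipy.spatial.transform import Rotation as Ro
s=state();q=s["tool_rot"];R=Ro.from_quat([q[1],q[2],q[3],q[0]]).as_matrix();p=np.array(s["tool_pos"])
t=np.array([float(a) for a in sys.argv[1:4]]);yaw=np.degrees(np.arctan2(R[1,1],R[0,1]))
dy=-((float(sys.argv[4])-yaw+180)%360-180)
D=(t-p)*1000;n=int(max(1,np.ceil(np.linalg.norm(D)/45),np.ceil(abs(dy)/8)))
print("t",round(s["time"],2),"pos",np.round(p,4),"yaw",round(yaw,2),"tilt",np.round(R[:,2],4),"F",np.round(s["contact_force"],1),"w",round(s["gripper_width"],3),"j",np.round(s["joint_pos"],2))
rows=[]
for i in range(n):
    Ri=R@Ro.from_euler("z",dy/n*i,degrees=True).as_matrix();rows.append([round(float(v),1) for v in [*(Ri.T@D/n),dy/n]])
print(rows)
E
python3 plan.py .446 .321 .19 82.6
```

```text
t 0.5 pos [0.2415 0.5764 0.2313] yaw 67.27 tilt [-0. -0. -1.] F [ 0.  -0.4  0.6] w 1.001 j [ 1.05  0.05  1.61 -0.    1.48 -0.12]
[[-35.9, -19.6, 5.2, -1.9], [-35.2, -20.8, 5.2, -1.9], [-34.5, -21.9, 5.2, -1.9], [-33.8, -23.1, 5.2, -1.9], [-33.0, -24.2, 5.2, -1.9], [-32.2, -25.3, 5.2, -1.9], [-31.3, -26.3, 5.2, -1.9], [-30.4, -27.4, 5.2, -1.9]]
```

{"api": "step_arm", "payload": {
  "steps": [
    [-36, -20, 5, -2],
    [-35, -21, 5, -2],
    [-34.5, -22, 5, -2],
    [-34, -23, 5, -2],
    [-33, -24, 5, -2],
    [-32, -25, 5, -2],
    [-31, -26, 5, -2],
    [-30, -27, 5, -1.5]
  ],
  "claw": 100
}}

```text
time: 1.3
tool_pos: [0.4529, 0.32, 0.192]
tool_rot: [0.002, 0.052, 0.999, 0.003]
contact_force: [0.9, 0.6, -0.1]
gripper_width: 1.0
```

```bash
python3 plan.py .446 .321 .12 82.6
python3 - <<'E'
from h import *
p,d=grab_frame("wrist");np.savez("wrist.npz",p=p,d=d);cv2.imwrite("pics/w1.png",p[:,:,::-1])
E
```

```text
t 1.3 pos [0.4529 0.32   0.192 ] yaw 84.0 tilt [ 0.004   0.0054 -1.    ] F [ 0.9  0.6 -0.1] w 1.0 j [ 0.48 -0.09  1.82  0.    1.41 -0.99]
[[3.6, -0.1, 36.0, 0.7], [3.6, -0.1, 36.0, 0.7]]
```

View pics/w1.png

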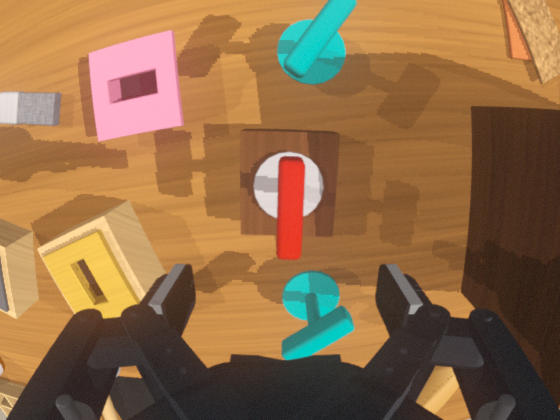

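The wrist view shows the red handle (290,205) lined up midway between the open jaws, and the two turquoise ones clear of them. Next I go down.

{"api": "step_arm", "payload": {
  "steps": [
    [5, 0, 35, 1],
    [2, 0, 35, 0.5],
    [0, 0, 15, 0],
    [0, 0, 0, 0]
  ]
}}

```text
time: 1.75
tool_pos: [0.4532, 0.3146, 0.106]
tool_rot: [0.005, 0.071, 0.997, 0.002]
contact_force: [-0.6, 0.2, -0.6]
gripper_width: 0.998
```

```bash
python3 plan.py .446 .321 .094 82.6
```

```text
t 1.75 pos [0.4532 0.3146 0.106 ] yaw 81.82 tilt [ 0.0101  0.0031 -0.9999] F [-0.6  0.2 -0.6] w 0.998 j [ 0.47 -0.02  1.9  -0.    1.25 -0.95]
[[8.1, 5.2, 12.0, -0.8]]
```

{"api": "step_arm", "payload": {
  "steps": [
    [8, 5, 12, -0.8],
    [0, 0, 0, 0]
  ]
}}

```text
time: 1.95
tool_pos: [0.4463, 0.3222, 0.095]
tool_rot: [0.006, 0.064, 0.998, 0.003]
contact_force: [0.2, -0.2, -0.6]
gripper_width: 1.003
```

```bash
python3 plan.py .446 .321 .094 82.6
```

```text
t 1.95 pos [0.4463 0.3222 0.095 ] yaw 82.72 tilt [ 0.0118  0.0044 -0.9999] F [ 0.2 -0.2 -0.6] w 1.003 j [ 0.49 -0.01  1.91 -0.    1.23 -0.95]
[[0.1, -1.2, 1.0, 0.1]]
```

{"api": "step_arm", "payload": {
  "steps": [
    [0, -1, 1, 0],
    [0, 0, 0, 0],
    [0, 0, 0, 0],
    [0, 0, 0, 0],
    [0, 0, 0, 0],
    [0, 0, 0, 0],
    [0, 0, 0, 0]
  ],
  "claw": 0
}}

```text
time: 2.65
tool_pos: [0.4484, 0.3235, 0.0986]
tool_rot: [0.009, 0.063, 0.998, 0.005]
contact_force: [0.4, 0.6, -0.2]
gripper_width: 0.199
```

```bash
python3 plan.py .446 .321 .15 82.6
```

```text
t 2.65 pos [0.4484 0.3235 0.0986] yaw 82.83 tilt [ 0.0189  0.0084 -0.9998] F [ 0.4  0.6 -0.2] w 0.199 j [ 0.49 -0.01  1.91 -0.    1.22 -0.95]
[[0.6, -1.1, -25.7, 0.1], [0.6, -1.1, -25.7, 0.1]]
```

{"api": "step_arm", "payload": {
  "steps": [
    [0, 0, -30, 0],
    [0, 0, -35, 0],
    [0, 0, -35, 0]
  ]
}}

```text
time: 2.95
tool_pos: [0.4413, 0.3195, 0.1912]
tool_rot: [0.001, 0.063, 0.998, -0.001]
contact_force: [1.0, 1.0, -2.4]
gripper_width: 0.196
```

```bash
python3 plan.py .5205 .0965 .195 105
python3 - <<'E'
from h import *
p,d=grab_frame("wrist");np.savez("wrist.npz",p=p,d=d);cv2.imwrite("pics/w2.png",p[:,:,::-1])
E
```

```text
t 2.95 pos [0.4413 0.3195 0.1912] yaw 82.8 tilt [ 0.0015 -0.0012 -1.    ] F [ 1.   1.  -2.4] w 0.196 j [ 0.49 -0.11  1.84 -0.    1.41 -0.95]
[[-17.8, -35.2, -0.6, -3.7], [-15.4, -36.3, -0.6, -3.7], [-13.1, -37.2, -0.6, -3.7], [-10.6, -38.0, -0.6, -3.7], [-8.2, -38.6, -0.6, -3.7], [-5.7, -39.0, -0.6, -3.7]]
```

View pics/w2.png

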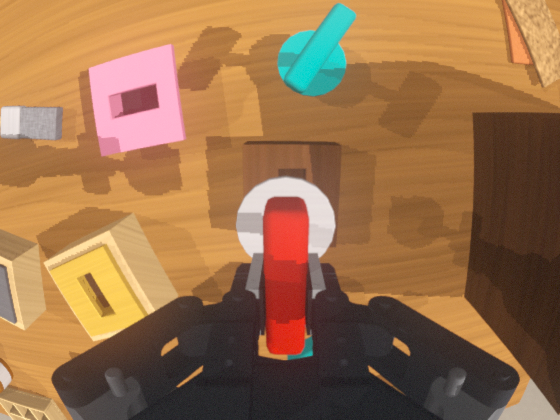

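Puller held and out of its rest (collar at (287,222), empty rest hole at (290,172)). Next is the plug.

{"api": "step_arm", "payload": {
  "steps": [
    [-18, -35, -0.5, -4],
    [-15.5, -36, -0.5, -4],
    [-13, -37, -0.5, -4],
    [-10.5, -38, -0.5, -4],
    [-8, -38.5, -0.5, -4],
    [-5.5, -39, -0.5, -2]
  ]
}}

```text
time: 3.6
tool_pos: [0.5298, 0.098, 0.202]
tool_rot: [0.008, -0.142, 0.99, 0.003]
contact_force: [-0.2, 0.8, -3.1]
gripper_width: 0.199
```

```bash
python3 plan.py .5205 .0965 .195 105;  cat > m2.py <<'E'
from m import *
s=state();x0,y0,_=s["tool_pos"]
for c in("top","scene"):
    p,d=grab_frame(c);np.savez(c+".npz",p=p,d=d);X,H,ok,uv=cloud(c)
    n=(np.hypot(X[:,0]-x0,X[:,1]-y0)<.07)&ok
    red=n&((H[:,0]<6)|(H[:,0]>174))&(H[:,1]>180)&(H[:,2]>70)&(X[:,2]>.15)
    rect(c+" red",X[red])
    col=n&(H[:,1]<70)&(X[:,2]>.1)&(X[:,2]<.16)&(H[:,2]>120); rect(c+" collar",X[col]); print(X[col].mean(0))
    cv2.imwrite(f"pics/{c}2.png",cv2.resize(p[:,:,::-1],None,fx=1,fy=1))
E
python3 m2.py
```

```text
t 3.6 pos [0.5298 0.098  0.202 ] yaw 106.29 tilt [ 0.0152  0.0077 -0.9999] F [-0.2  0.8 -3.1] w 0.199 j [ 0.04 -0.15  1.85  0.01  1.42 -1.81]
[[9.4, 1.1, 6.9, 1.3]]
top red none
top collar 45 c [527.3  66.9] size [35.   5.3] ang 0.8 z [0.1476 0.1497 0.1514]
[0.5267 0.0672 0.1495]
scene red 127 c [531.9  83.2] size [69.2 16. ] ang 23.4 z [0.2087 0.2204 0.2297]
scene collar 323 c [529.   88.3] size [62.3 61.8] ang 6.5 z [0.1228 0.1487 0.152 ]
[0.5331 0.0855 0.1444]
```

{"api": "step_arm", "payload": {
  "steps": [
    [8, 0, 5, 1],
    [0, 0, 0, 0]
  ]
}}

```text
time: 3.9
tool_pos: [0.5218, 0.0929, 0.1948]
tool_rot: [0.007, -0.127, 0.992, 0.002]
contact_force: [0.2, 0.6, -2.8]
gripper_width: 0.198
```

```bash
python3 - <<'E'
from h import *
grab_frame("top");grab_frame("top")
E
python3 plan.py .5205 .0965 .195 105; python3 m2.py;python3 plan.py .5205 .0965 .195 105
```

```text
t 4.0 pos [0.5228 0.0936 0.196 ] yaw 104.75 tilt [ 0.0149  0.0064 -0.9999] F [ 0.4  0.4 -1.9] w 0.202 j [ 0.03 -0.16  1.88  0.01  1.41 -1.8 ]
[[1.5, 3.4, 0.9, -0.3]]
top red none
top collar 24 c [520.7  61.7] size [26.1  2.2] ang 4.2 z [0.1424 0.1434 0.146 ]
[0.5204 0.0618 0.1436]
scene red 105 c [522.3  87. ] size [68.7 14.8] ang 18.5 z [0.2032 0.2149 0.224 ]
scene collar 322 c [520.9  90.1] size [58.9 63.6] ang 45.1 z [0.1178 0.1431 0.1514]
[0.5243 0.0869 0.1395]
t 4.1 pos [0.5234 0.0938 0.1968] yaw 104.78 tilt [ 0.0163  0.0064 -0.9998] F [ 0.5  0.  -1.7] w 0.199 j [ 0.03 -0.16  1.88  0.01  1.41 -1.8 ]
[[2.1, 3.4, 1.7, -0.2]]
```

View pics/scene2.png

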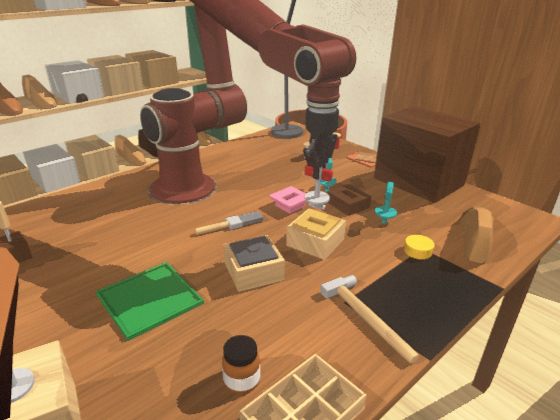

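The scene view shows the puller hanging over the pale block with the brass plug (collar (317,199)). Its axis is about (-2,-3) mm from the TCP, which agrees with the offset at the grasp.

```bash
python3 plan.py .5225 .0995 .165 105
```

```text
t 4.1 pos [0.5234 0.0938 0.1968] yaw 104.78 tilt [ 0.0163  0.0064 -0.9998] F [ 0.5  0.  -1.7] w 0.199 j [ 0.03 -0.16  1.88  0.01  1.41 -1.8 ]
[[-0.1, 5.7, 31.8, -0.2]]
```

{"api": "step_arm", "payload": {
  "steps": [
    [0, 5.5, 30, 0],
    [0, 0, 0, 0]
  ]
}}

```text
time: 4.3
tool_pos: [0.5227, 0.1009, 0.1673]
tool_rot: [0.01, -0.13, 0.991, 0.002]
contact_force: [-0.5, 0.1, -3.8]
gripper_width: 0.196
```

```bash
python3 - <<'E'
from h import *
p,d=grab_frame("scene");cv2.imwrite("pics/s3.png",cv2.resize(p[130:270,230:410,::-1],None,fx=4,fy=4,interpolation=2))
E
python3 plan.py .5225 .0995 .15 105
```

```text
t 4.35 pos [0.5251 0.1007 0.1708] yaw 104.91 tilt [ 0.0246  0.0066 -0.9997] F [ 0.3  0.2 -1.2] w 0.199 j [ 0.05 -0.14  1.9   0.01  1.35 -1.78]
[[3.3, -0.5, 20.7, -0.1]]
```

View pics/s3.png

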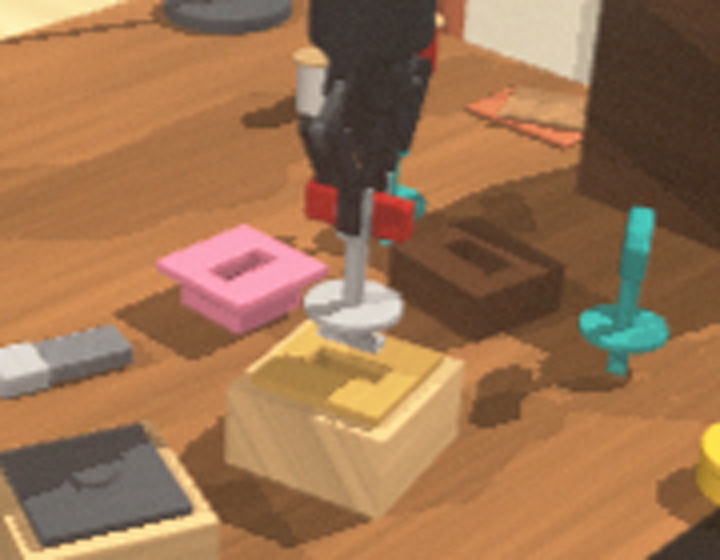

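The foot hangs just above the slot and parallel to it (crop (350,335) over (350,365)). I'll lower it in.

{"api": "step_arm", "payload": {
  "steps": [
    [3, -0.5, 18, 0],
    [1, 0, 8, 0]
  ]
}}

```text
time: 4.55
tool_pos: [0.5247, 0.1001, 0.149]
tool_rot: [0.016, -0.131, 0.991, 0.001]
contact_force: [-0.1, -0.2, -3.6]
gripper_width: 0.197
```

```bash
python3 plan.py .5225 .0995 .126 105
```

```text
t 4.55 pos [0.5247 0.1001 0.149 ] yaw 105.01 tilt [ 0.0323  0.0068 -0.9995] F [-0.1 -0.2 -3.6] w 0.197 j [ 0.05 -0.12  1.92  0.01  1.31 -1.79]
[[3.1, 0.0, 22.9, 0.0]]
```

Tool lean grew while it moved down, because each row starts from the lagging pose. I'll back up to cancel it, then descend in single rows with pauses to settle.

{"api": "step_arm", "payload": {
  "steps": [
    [1, 0, -25, 0],
    [1, 0, -25, 0]
  ]
}}

```text
time: 4.75
tool_pos: [0.5189, 0.0993, 0.1966]
tool_rot: [0.012, -0.131, 0.991, 0.001]
contact_force: [0.3, 0.7, -1.6]
gripper_width: 0.2
```

```bash
cat > settle.py <<'E'
import sys;from h import *
for _ in range(3): grab_frame("top")
E
python3 settle.py; python3 plan.py .5225 .0995 .16 105
```

```text
t 4.9 pos [0.5207 0.0994 0.1985] yaw 105.03 tilt [ 0.0304  0.0065 -0.9995] F [ 0.1  0.7 -3.1] w 0.2 j [ 0.05 -0.18  1.89  0.01  1.4  -1.79]
[[-0.6, -0.3, 38.5, 0.0]]
```

{"api": "step_arm", "payload": {
  "steps": [
    [0, 0, -45, 0],
    [0, 0, -45, 0],
    [0, 0, 0, 0]
  ]
}}

```text
time: 5.2
tool_pos: [0.5159, 0.0987, 0.2856]
tool_rot: [0.011, -0.131, 0.991, 0.002]
contact_force: [0.5, 0.4, -2.1]
gripper_width: 0.197
```

```bash
python3 settle.py; python3 plan.py .5225 .0995 .2 105
```

```text
t 5.35 pos [0.5127 0.0985 0.2775] yaw 105.04 tilt [ 0.009   0.0054 -0.9999] F [ 0.   0.4 -3. ] w 0.198 j [ 0.04 -0.23  1.8   0.01  1.56 -1.79]
[[-4.5, -0.9, 38.8, 0.0], [-4.5, -0.9, 38.8, 0.0]]
```

{"api": "step_arm", "payload": {
  "steps": [
    [-8, -1, 50, 0]
  ]
}}

```text
time: 5.45
tool_pos: [0.5242, 0.1, 0.2351]
tool_rot: [0.011, -0.131, 0.991, 0.002]
contact_force: [3.0, 1.6, -2.0]
gripper_width: 0.199
```

```bash
python3 settle.py; python3 plan.py .5225 .0995 .2 105
```

```text
t 5.6 pos [0.517  0.0997 0.223 ] yaw 105.04 tilt [-0.0042  0.0048 -1.    ] F [ 0.9  0.4 -2.3] w 0.196 j [ 0.05 -0.18  1.85  0.    1.48 -1.79]
[[-5.3, -1.7, 23.0, 0.0]]
```

{"api": "step_arm", "payload": {
  "steps": [
    [-2, 0, 50, 0]
  ]
}}

```text
time: 5.7
tool_pos: [0.5237, 0.1006, 0.1868]
tool_rot: [0.005, -0.131, 0.991, 0.002]
contact_force: [2.1, 0.2, -1.8]
gripper_width: 0.196
```

```bash
python3 settle.py; python3 plan.py .5225 .0995 .155 105
```

```text
t 5.85 pos [0.5164 0.1002 0.1767] yaw 105.03 tilt [-0.0121  0.0044 -0.9999] F [-0.1 -1.  -1.4] w 0.202 j [ 0.05 -0.14  1.89  0.01  1.4  -1.79]
[[-5.9, -2.4, 21.7, 0.0]]
```

{"api": "step_arm", "payload": {
  "steps": [
    [-5, -1, 8, 0],
    [-2, 0, 8, 0]
  ]
}}

```text
time: 6.05
tool_pos: [0.5269, 0.1013, 0.1658]
tool_rot: [-0.001, -0.131, 0.991, 0.003]
contact_force: [0.0, 0.3, -2.6]
gripper_width: 0.199
```

```bash
python3 settle.py; python3 plan.py .5235 .0995 .126 105
```

```text
t 6.2 pos [0.5262 0.1014 0.1652] yaw 105.04 tilt [-0.0048  0.0048 -1.    ] F [ 0.1  0.1 -2.2] w 0.197 j [ 0.05 -0.11  1.88  0.01  1.37 -1.79]
[[2.9, -1.3, 39.2, 0.0]]
```

{"api": "step_arm", "payload": {
  "steps": [
    [1, -1, 11, 0],
    [1, -0.5, 11, 0]
  ]
}}

```text
time: 6.4
tool_pos: [0.5269, 0.0996, 0.1457]
tool_rot: [0.001, -0.131, 0.991, 0.002]
contact_force: [-0.6, -0.1, -2.8]
gripper_width: 0.202
```

```bash
python3 settle.py; python3 plan.py .5235 .0995 .126 105
```

```text
t 6.55 pos [0.5255 0.0995 0.1443] yaw 105.05 tilt [-0.002   0.0049 -1.    ] F [ 0.4 -0.3 -3. ] w 0.199 j [ 0.05 -0.09  1.9   0.01  1.33 -1.79]
[[2.0, 0.4, 18.3, 0.0]]
```

The foot is below the flange top with no contact force. On to collar contact.

{"api": "step_arm", "payload": {
  "steps": [
    [1, 0, 8, 0],
    [1, 0, 7, 0]
  ]
}}

```text
time: 6.75
tool_pos: [0.5245, 0.0991, 0.1298]
tool_rot: [0.001, -0.131, 0.991, 0.002]
contact_force: [-0.2, 1.3, -2.4]
gripper_width: 0.2
```

```bash
python3 settle.py; python3 plan.py .5235 .0995 .126 105
```

```text
t 6.9 pos [0.5241 0.0991 0.1296] yaw 105.05 tilt [-4.e-04  5.e-03 -1.e+00] F [ 0.5 -0.1 -2.4] w 0.2 j [ 0.04 -0.08  1.92  0.01  1.3  -1.79]
[[0.5, 0.5, 3.7, 0.0]]
```

{"api": "step_arm", "payload": {
  "steps": [
    [0, 0, 3, 0]
  ]
}}

```text
time: 7.0
tool_pos: [0.5247, 0.0991, 0.1272]
tool_rot: [0.001, -0.131, 0.991, 0.002]
contact_force: [0.8, -0.1, -2.4]
gripper_width: 0.196
```

```bash
python3 settle.py; python3 plan.py .5235 .0995 .126 105
```

```text
t 7.15 pos [0.5243 0.0991 0.1268] yaw 105.05 tilt [ 0.     0.005 -1.   ] F [ 0.1 -0.  -2.5] w 0.205 j [ 0.04 -0.08  1.92  0.01  1.3  -1.79]
[[0.7, 0.6, 0.9, 0.0]]
```

{"api": "step_arm", "payload": {
  "steps": [
    [0, 0, 2, 0]
  ]
}}

```text
time: 7.25
tool_pos: [0.5246, 0.0992, 0.1267]
tool_rot: [0.0, -0.131, 0.991, 0.002]
contact_force: [-7.2, -0.6, 13.9]
gripper_width: 0.199
```

```bash
python3 settle.py; python3 plan.py .5235 .0995 .126 105;python3 - <<'E'
from h import *
p,d=grab_frame("scene");cv2.imwrite("pics/s4.png",cv2.resize(p[150:260,260:370,::-1],None,fx=5,fy=5,interpolation=2))
E
```

```text
t 7.4 pos [0.5246 0.0992 0.1267] yaw 105.06 tilt [-1.0e-04  4.9e-03 -1.0e+00] F [-4.3 -0.1  6. ] w 0.198 j [ 0.04 -0.08  1.92  0.01  1.3  -1.79]
[[0.9, 0.6, 0.7, 0.1]]
```

View pics/s4.png

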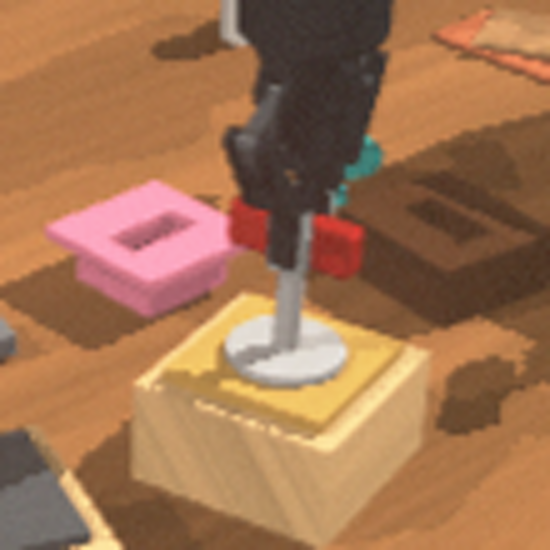

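The collar sits flat on the brass flange (crop (285,350)) and the contact force rose, so the puller is seated. Quarter turn next, in the positive direction to stay within joint 6's range.

```bash
python3 plan.py .523 .0937 .1275 15
```

```text
t 7.45 pos [0.5245 0.0992 0.1267] yaw 105.06 tilt [-0.      0.0049 -1.    ] F [-4.5 -0.3  6.3] w 0.2 j [ 0.04 -0.08  1.92  0.01  1.3  -1.79]
[[0.2, -0.4, -0.1, 7.5], [0.2, -0.4, -0.1, 7.5], [0.1, -0.5, -0.1, 7.5], [0.1, -0.5, -0.1, 7.5], [0.0, -0.5, -0.1, 7.5], [-0.1, -0.5, -0.1, 7.5], [-0.1, -0.5, -0.1, 7.5], [-0.2, -0.4, -0.1, 7.5], [-0.2, -0.4, -0.1, 7.5], [-0.3, -0.4, -0.1, 7.5], [-0.3, -0.3, -0.1, 7.5], [-0.4, -0.3, -0.1, 7.5]]
```

{"api": "step_arm", "payload": {
  "steps": [
    [0.2, -0.4, -0.6, 7.5],
    [0.2, -0.4, -0.3, 7.5],
    [0.1, -0.5, 0, 7.5],
    [0.1, -0.5, 0, 7.5],
    [0, -0.5, 0, 7.5],
    [0, -0.5, 0, 7.5]
  ]
}}

```text
time: 8.05
tool_pos: [0.5242, 0.0965, 0.1286]
tool_rot: [0.0, 0.273, 0.962, 0.003]
contact_force: [-0.4, -0.2, -1.9]
gripper_width: 0.2
```

```bash
python3 settle.py; python3 plan.py .523 .0937 .1275 15
```

```text
t 8.2 pos [0.5242 0.0965 0.1286] yaw 58.77 tilt [ 0.0019  0.005  -1.    ] F [-0.9  0.3 -2.9] w 0.202 j [ 0.04 -0.08  1.92  0.01  1.3  -0.99]
[[-0.1, -0.5, 0.2, 7.3], [-0.1, -0.5, 0.2, 7.3], [-0.2, -0.5, 0.2, 7.3], [-0.3, -0.4, 0.2, 7.3], [-0.3, -0.4, 0.2, 7.3], [-0.4, -0.4, 0.2, 7.3]]
```

{"api": "step_arm", "payload": {
  "steps": [
    [-0.1, -0.5, 0.2, 7.3],
    [-0.1, -0.5, 0.2, 7.3],
    [-0.2, -0.5, 0.2, 7.3],
    [-0.3, -0.4, 0.2, 7.3],
    [-0.3, -0.4, 0.2, 7.3],
    [-0.4, -0.4, 0.2, 7.3]
  ]
}}

```text
time: 8.8
tool_pos: [0.523, 0.0937, 0.1272]
tool_rot: [-0.001, 0.613, 0.79, 0.003]
contact_force: [0.1, -1.2, -3.0]
gripper_width: 0.199
```

```bash
python3 settle.py; python3 plan.py .523 .0937 .1575 15
python3 - <<'E'
from h import *
p,d=grab_frame("scene");cv2.imwrite("pics/s5.png",cv2.resize(p[150:260,260:370,::-1],None,fx=5,fy=5,interpolation=2))
E
```

```text
t 8.95 pos [0.523  0.0937 0.1272] yaw 14.71 tilt [ 0.0019  0.0051 -1.    ] F [-0.2  0.3 -2.7] w 0.2 j [ 0.03 -0.09  1.93  0.01  1.3  -0.22]
[[0.1, 0.1, -30.3, -0.3]]
```

View pics/s5.png

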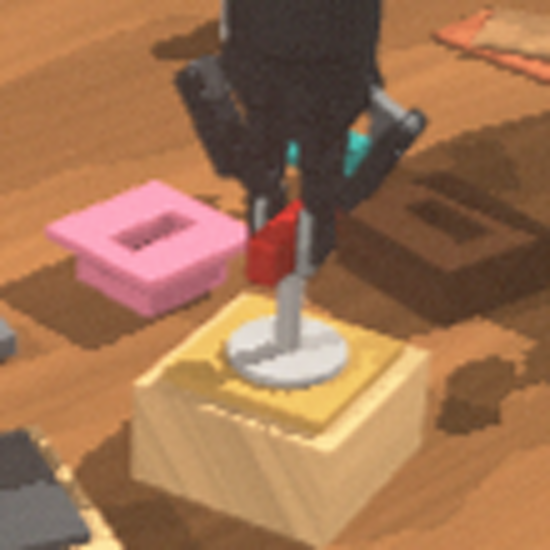

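The handle has turned 90° with the collar still seated. I'll draw it straight up, gently at first.

{"api": "step_arm", "payload": {
  "steps": [
    [0, 0, -9, 0],
    [0, 0, -6, 0]
  ]
}}

```text
time: 9.2
tool_pos: [0.5217, 0.0936, 0.1412]
tool_rot: [-0.002, 0.609, 0.793, 0.001]
contact_force: [0.5, 0.3, -5.5]
gripper_width: 0.201
```

```bash
python3 settle.py; python3 plan.py .523 .0937 .2 15
```

```text
t 9.35 pos [0.5218 0.0936 0.1411] yaw 14.91 tilt [-0.0012  0.0049 -1.    ] F [ 0.2 -0.1 -7.1] w 0.201 j [ 0.03 -0.1   1.92  0.01  1.33 -0.23]
[[0.0, 0.6, -29.5, -0.0], [0.0, 0.6, -29.5, -0.0]]
```

The force rose by 4 N, the weight of the plug, so it's caught and free. Up further.

{"api": "step_arm", "payload": {
  "steps": [
    [0, 0.6, -12, 0],
    [0, 0.7, -12, 0],
    [0, 0.7, -12, 0],
    [0, 1, -20, 0],
    [0, 1, -25, 0]
  ]
}}

```text
time: 9.85
tool_pos: [0.5227, 0.0942, 0.2218]
tool_rot: [-0.006, 0.609, 0.793, -0.002]
contact_force: [0.2, -0.5, -6.5]
gripper_width: 0.197
```

```bash
python3 settle.py; python3 plan.py .4276 -.3535 .225 15
```

```text
t 10.0 pos [0.525  0.0942 0.2243] yaw 14.97 tilt [-0.004   0.0047 -1.    ] F [ 0.5  0.1 -8. ] w 0.195 j [ 0.04 -0.16  1.83  0.    1.48 -0.23]
[[-37.0, -19.1, -0.2, -0.0], [-37.0, -19.1, -0.2, -0.0], [-37.0, -19.1, -0.2, -0.0], [-37.0, -19.1, -0.2, -0.0], [-37.0, -19.1, -0.2, -0.0], [-37.0, -19.1, -0.2, -0.0], [-37.0, -19.1, -0.2, -0.0], [-37.0, -19.1, -0.2, -0.0], [-37.0, -19.1, -0.2, -0.0], [-37.0, -19.1, -0.2, -0.0], [-37.0, -19.1, -0.2, -0.0]]
```

{"api": "step_arm", "payload": {
  "steps": [
    [-12, -6, 0, 0],
    [-25, -13, 0, 0],
    [-34, -17, 0, 0],
    [-34, -17, 0, 0],
    [-34, -17, 0, 0],
    [-34, -17, 0, 0],
    [-34, -17, 0, 0],
    [-34, -17, 0, 0]
  ]
}}

```text
time: 10.8
tool_pos: [0.4612, -0.1781, 0.2103]
tool_rot: [-0.011, 0.606, 0.796, -0.004]
contact_force: [1.5, -0.3, -6.7]
gripper_width: 0.199
```

```bash
python3 plan.py .4276 -.3535 .225 15
```

```text
t 10.8 pos [ 0.4612 -0.1781  0.2103] yaw 15.47 tilt [-0.0217  0.0074 -0.9997] F [ 1.5 -0.3 -6.7] w 0.199 j [-0.52 -0.24  1.92 -0.    1.48 -0.79]
[[-40.0, -19.9, -3.8, 0.1], [-40.0, -19.8, -3.8, 0.1], [-40.0, -19.7, -3.8, 0.1], [-40.1, -19.6, -3.8, 0.1]]
```

{"api": "step_arm", "payload": {
  "steps": [
    [-36, -16, 0, 0],
    [-36, -16, 0, 0],
    [-36, -15, 0, 0],
    [-25, -12, 0, 0],
    [-12, -6, 0, 0]
  ]
}}

```text
time: 11.3
tool_pos: [0.4269, -0.3444, 0.2001]
tool_rot: [-0.017, 0.608, 0.794, -0.005]
contact_force: [0.3, 0.4, -6.2]
gripper_width: 0.201
```

```bash
python3 settle.py; python3 plan.py .4276 -.3535 .2 15
python3 - <<'E'
from m import *
for c in("top","scene"):
    p,d=grab_frame(c);np.savez(c+".npz",p=p,d=d);X,H,ok,uv=cloud(c)
    x0,y0,_=state()["tool_pos"];n=(np.hypot(X[:,0]-x0,X[:,1]-y0)<.09)&ok
    br=n&(abs(H[:,0]-23)<7)&(H[:,1]>80)&(X[:,2]>.08)&(X[:,2]<.17);rect(c+" brass",X[br])
cv2.imwrite("pics/s6.png",cv2.resize(p[150:350,80:330,::-1],None,fx=3,fy=3,interpolation=2))
E
```

```text
t 11.45 pos [ 0.4279 -0.3423  0.2004] yaw 15.18 tilt [-0.0322  0.0149 -0.9994] F [ 0.1  0.8 -6.3] w 0.201 j [-0.8  -0.09  1.8  -0.01  1.46 -1.07]
[[-10.8, -3.2, 0.2, 0.2]]
top brass 1355 c [ 423.3 -338.8] size [93.8 95.5] ang 14.3 z [0.1321 0.1357 0.1386]
scene brass 1027 c [ 423.3 -337.3] size [95.6 97.1] ang 15.0 z [0.1003 0.1317 0.1354]
```

View pics/s6.png

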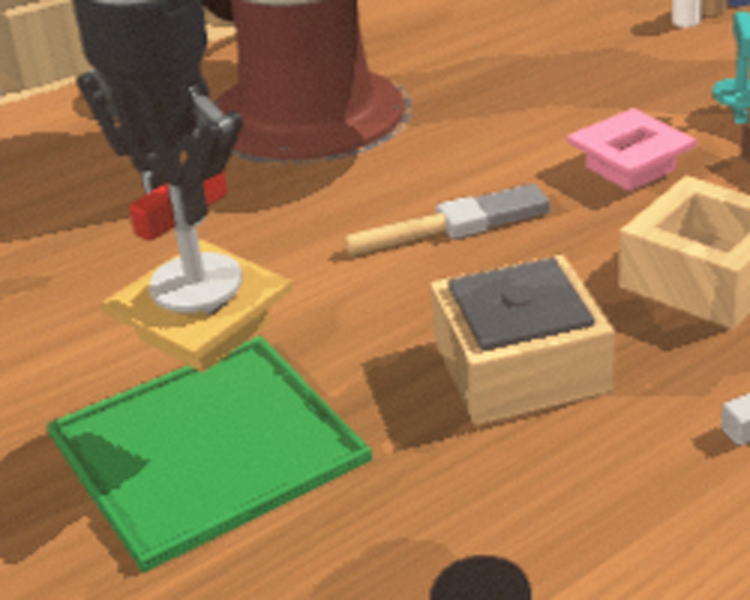

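The plug hangs locked on the puller over the tray side (flange (200,290)), and the blank is untouched. The plug underside is at z about 0.10, so about 94 mm to go and 16 mm of sideways correction.

{"api": "step_arm", "payload": {
  "steps": [
    [-7, 0, 20, 0],
    [-6, 0, 20, 0],
    [0, 0, 18, 0],
    [0, 0, 12, 0]
  ]
}}

```text
time: 11.95
tool_pos: [0.4335, -0.3499, 0.1322]
tool_rot: [-0.013, 0.604, 0.797, -0.004]
contact_force: [-0.6, 0.4, -7.4]
gripper_width: 0.201
```

```bash
python3 settle.py; python3 plan.py .4315 -.357 .107 15
```

```text
t 12.1 pos [ 0.4333 -0.3503  0.1328] yaw 15.69 tilt [-0.0261  0.0101 -0.9996] F [ 0.5  0.3 -6.3] w 0.197 j [-0.81 -0.01  1.84 -0.01  1.33 -1.08]
[[-6.4, -3.0, 25.8, 0.7]]
```

{"api": "step_arm", "payload": {
  "steps": [
    [-3, -1.5, 6, 0],
    [-2, -1.5, 6, 0],
    [0, 0, 5, 0]
  ]
}}

```text
time: 12.4
tool_pos: [0.4335, -0.3577, 0.1192]
tool_rot: [-0.01, 0.603, 0.797, -0.005]
contact_force: [0.4, -0.2, -6.2]
gripper_width: 0.197
```

```bash
python3 settle.py; python3 plan.py .4315 -.357 .107 15
```

```text
t 12.55 pos [ 0.433  -0.3569  0.1184] yaw 15.76 tilt [-0.0222  0.0061 -0.9997] F [-0.1  0.6 -5.9] w 0.198 j [-0.82  0.01  1.85 -0.01  1.3  -1.09]
[[0.1, -1.2, 11.4, 0.8]]
```

{"api": "step_arm", "payload": {
  "steps": [
    [0, 0, 4, 0]
  ]
}}

```text
time: 12.65
tool_pos: [0.4334, -0.3574, 0.1152]
tool_rot: [-0.01, 0.604, 0.797, -0.004]
contact_force: [-0.4, -0.4, -6.1]
gripper_width: 0.195
```

```bash
python3 settle.py; python3 plan.py .4315 -.357 .107 15
```

```text
t 12.8 pos [ 0.4327 -0.3566  0.114 ] yaw 15.76 tilt [-0.0228  0.0068 -0.9997] F [ 0.5 -0.3 -5.7] w 0.196 j [-0.82  0.02  1.85 -0.01  1.29 -1.09]
[[-0.1, -1.1, 7.0, 0.8]]
```

{"api": "step_arm", "payload": {
  "steps": [
    [0, 0, 4, 0]
  ]
}}

```text
time: 12.9
tool_pos: [0.4331, -0.3571, 0.1107]
tool_rot: [-0.01, 0.603, 0.797, -0.004]
contact_force: [0.4, 0.2, -5.5]
gripper_width: 0.2
```

```bash
python3 settle.py; python3 plan.py .4315 -.357 .107 15
```

```text
t 13.05 pos [ 0.4324 -0.3564  0.1096] yaw 15.76 tilt [-0.0233  0.0074 -0.9997] F [ 0.1 -0.8 -5.3] w 0.196 j [-0.82  0.02  1.86 -0.01  1.29 -1.09]
[[-0.4, -1.0, 2.6, 0.8]]
```

{"api": "step_arm", "payload": {
  "steps": [
    [0, 0, 2.5, 0]
  ]
}}

```text
time: 13.15
tool_pos: [0.4326, -0.3565, 0.1076]
tool_rot: [-0.011, 0.603, 0.797, -0.004]
contact_force: [0.2, 1.0, -2.8]
gripper_width: 0.203
```

```bash
python3 settle.py; python3 plan.py .4315 -.357 .107 15
```

```text
t 13.3 pos [ 0.4326 -0.3566  0.1076] yaw 15.76 tilt [-0.0228  0.0069 -0.9997] F [ 0.3  0.4 -4.3] w 0.197 j [-0.82  0.02  1.86 -0.01  1.28 -1.09]
[[-0.1, -1.2, 0.6, 0.8]]
```

Load has come off, so the plug is on the tray floor. I'll carry on about 8 mm so the collar rests on the flange.

{"api": "step_arm", "payload": {
  "steps": [
    [0, 0, 3, 0],
    [0, 0, 2, 0]
  ]
}}

```text
time: 13.5
tool_pos: [0.4334, -0.3576, 0.104]
tool_rot: [-0.009, 0.603, 0.797, -0.004]
contact_force: [0.3, -0.5, -2.6]
gripper_width: 0.2
```

```bash
python3 settle.py; python3 plan.py .4315 -.357 .107 15
```

```text
t 13.65 pos [ 0.4332 -0.3574  0.1038] yaw 15.76 tilt [-0.021   0.0048 -0.9998] F [-0.5  0.4 -2.4] w 0.203 j [-0.82  0.03  1.86 -0.01  1.27 -1.09]
[[0.9, -1.6, -3.1, 0.8]]
```

{"api": "step_arm", "payload": {
  "steps": [
    [0, 0, 2, 0],
    [0, 0, 1.5, 0]
  ]
}}

```text
time: 13.85
tool_pos: [0.4335, -0.3578, 0.1011]
tool_rot: [-0.009, 0.603, 0.797, -0.005]
contact_force: [-1.9, 1.8, 5.1]
gripper_width: 0.199
```

```bash
python3 settle.py; python3 plan.py .4315 -.357 .107 15
```

```text
t 14.0 pos [ 0.4335 -0.3578  0.1011] yaw 15.76 tilt [-0.0202  0.0039 -0.9998] F [-0.8  0.6  1. ] w 0.199 j [-0.82  0.03  1.86 -0.01  1.27 -1.09]
[[1.3, -1.8, -5.8, 0.8]]
```

Force turned positive, so the collar is down. Release.

{"api": "step_arm", "payload": {
  "steps": [
    [0, 0, 0, 0],
    [0, 0, 0, 0],
    [0, 0, 0, 0],
    [0, 0, 0, 0],
    [0, 0, 0, 0],
    [0, 0, 0, 0]
  ],
  "claw": 100
}}

```text
time: 14.6
tool_pos: [0.4346, -0.3589, 0.1026]
tool_rot: [-0.007, 0.604, 0.797, -0.005]
contact_force: [-0.7, -0.3, -0.1]
gripper_width: 1.002
```

```bash
python3 settle.py; python3 plan.py .4315 -.357 .2 15
```

```text
t 14.75 pos [ 0.4345 -0.3589  0.1025] yaw 15.76 tilt [-0.0174  0.001  -0.9998] F [ 0.1  0.2 -0.4] w 0.999 j [-0.82  0.03  1.86 -0.01  1.26 -1.09]
[[1.1, -1.3, -32.5, 0.3], [1.1, -1.3, -32.5, 0.3], [1.1, -1.4, -32.5, 0.3]]
```

{"api": "step_arm", "payload": {
  "steps": [
    [0, 0, -20, 0],
    [0, 0, -35, 0],
    [0, 0, -45, 0],
    [0, 0, -45, 0],
    [0, 0, -30, 0]
  ]
}}

```text
time: 15.25
tool_pos: [0.4348, -0.3561, 0.2748]
tool_rot: [-0.015, 0.603, 0.797, -0.003]
contact_force: [-0.6, -0.5, 0.1]
gripper_width: 1.001
```

```bash
python3 settle.py
python3 - <<'E'
from m import *
s=state();print(s["time"],s["tool_pos"])
for c in("top","scene"):
    p,d=grab_frame(c);np.savez(c+".npz",p=p,d=d);X,H,ok,uv=cloud(c)
    n=(np.hypot(X[:,0]-.4276,X[:,1]+.3535)<.1)&ok
    rect(c+" brass",X[n&(abs(H[:,0]-23)<7)&(H[:,1]>80)&(X[:,2]>.03)&(X[:,2]<.06)])
    rect(c+" red",X[n&((H[:,0]<6)|(H[:,0]>174))&(H[:,1]>180)&(X[:,2]>.07)&(X[:,2]<.14)])
cv2.imwrite("pics/s7.png",cv2.resize(p[150:350,80:330,::-1],None,fx=3,fy=3,interpolation=2))
E
```

```text
15.4 [ 0.4353 -0.3566  0.2746]
top brass 1227 c [ 427.5 -352. ] size [93.5 96.1] ang 15.2 z [0.0401 0.0427 0.0452]
top red 337 c [ 431.2 -354.3] size [16.4 70.9] ang 15.4 z [0.12   0.1283 0.1305]
scene brass 802 c [ 426.4 -350.7] size [97.6 96.5] ang 14.8 z [0.0346 0.0406 0.0427]
scene red 388 c [ 433.6 -355.1] size [16.8 71.6] ang 15.0 z [0.1062 0.121  0.1274]
```

View pics/s7.png

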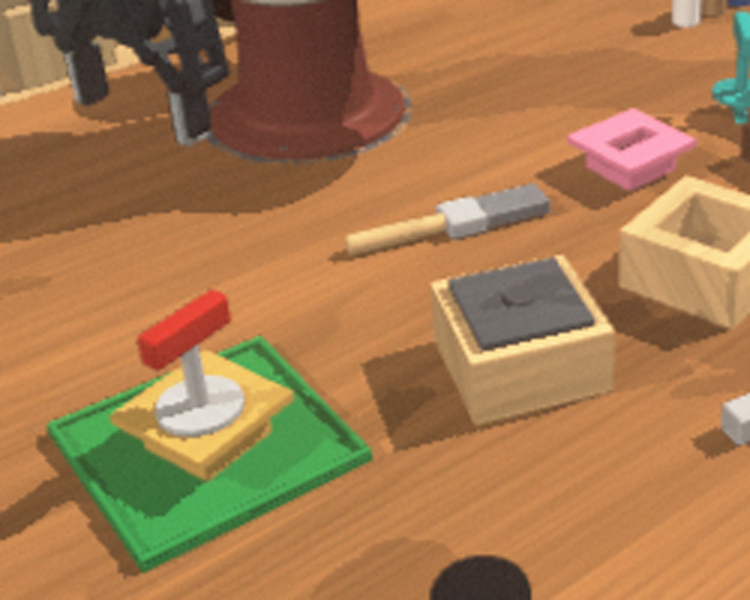

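The plug stands flat on the tray with the puller in it (handle (185,330)), and the gripper is clear.

```bash
python3 -c "from plant import *;print(job_done())"
```

```text
the job is handed in; nothing more can be done
None
```

The brass plug is on the green tray with the red puller still locked in it, and I handed the job in at about 15.5 s.

I took the puller from its rest, passed its foot through the slot until the collar was down, and turned it 90°. I then drew the plug straight up, lowered it onto the tray floor with the collar down, and opened and withdrew the gripper.

**Last checks:**
- **Plug:** its flange top is at 42 mm, as expected for a plug flat on the tray floor. It is centred to within about 3 mm.
- **Puller:** the handle top is at about 128 mm, which means the collar is down. The handle stands at 105° against a slot at 15°, a full quarter turn.
- **Surroundings:** the gripper is clear, and the dark steel plug and the pink look-alike were not touched.

**What disagreed:** the tool leaned up to about 2° during fast moves. I backed off once before the insertion to reduce it, and set the plug down with about 1° of lean left. The handle centre measures 4–8 mm from the flange centre, consistent with a little play or lean in the slot.

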